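# Slide a sheet blank out over the end of its ledge

## Robot

A 6-joint arm with a two-finger parallel gripper is mounted at the origin on a cart in front of the work surface, level with it; the furniture and walls round the work are solid. World frame = base frame: x ahead of the robot, y to its left, z up, the work surface at z = 0. Lengths are in m, angles in rad, forces in N, time in s.
With the tool pointing down it reaches from about 0.425 to 0.95 m from the base axis. Payload 3.5 kg.
Tool frame: the origin (TCP) lies midway between the tips of the shut fingers; the grasp point (between the pads) lies 19 mm behind it; z points along the fingers, y is the direction in which the jaws open and shut (so a half turn about z gives the same grasp; the last joint's range is limited). The gripper opens to 85 mm and grips with 20 to 120 N. Pads are 22 mm wide; open, the fingers measure 114 mm over their backs; the gripper's body (76 mm by 85 mm) begins 54 mm behind the grasp point. The pads swing forward as they close: fully open they stand 13 mm farther back than shut.
Start: joints at [1.155, 0.286, 1.577, -0, 1.279, -0.15], TCP at [0.177, 0.651, 0.231] pointing down, gripper open.
Joint ranges: [-2.77, 2.77], [-0.9, 2.22], [0.21, 2.48], [-1.53, 4.67], [0.24, 2.81], [-2.84, 2.84]. Speed limits (rad/s): [2.79, 2.79, 3.14, 3.14, 3.14, 3.14].

## Interface

Orientations are given as a unit quaternion [x, y, z, w].
In Python, from plant import ctrl gives the robot as it stands.
- The arm moves only by the tool apply_moves, never from a script. Its argument "moves" is a list that holds one entry, the list of rows, each a list of 7 numbers: the shift along the tool's x, y, z in m, then the turn, a rotation vector about the tool's x, y, z in degrees, then the gripper's target within -1 to 1 (shut at 1, half-way at 0, fully open at -1). In form: [[[tx, ty, tz, ax, ay, az, hand], ...]]. A call has 1 to 12 rows; each row shifts and turns the pose as measured when the row begins, along the tool's axes as they then stand; what a row does not reach is not made up. A row lasts 1/10 s, in which the tool goes at most 50 mm and 8.59 degrees, less where a joint would pass 70% of its speed; a pose out of reach is approached as far as the arm can. A call with a gripper value outside its range is refused whole. The fingers move at their own pace and stop on an object; "force" is the grip in N (left out, the last holds). Time passes only in rows, so rows that do not move let the fingers close. It gives the time, the measured TCP pose, the force and the opening at its end, in the units of the state.
- ctrl.get_state(): the state, without advancing time (a new reading comes with each control period).
- ctrl.read_camera(name): name is "scene" or "top" or "wrist"; returns the picture (400x640x3 uint8, red, green, blue); there is no depth.
- ctrl.get_calibration(name): a dict with "camera_matrix" (3x3 intrinsics, pixels), "cam_to_world" (4x4, takes a point from camera to world coordinates). Camera axes: x right, y up, looking along -z (the intrinsics and any distortion apply to the point x, -y, -z); pixel columns grow to the right and rows downward; lengths in m; the calibration is good to about 2 mm. The wrist camera is an equidistant fisheye: a pixel r from the principal point sees the ray r / f radians off the axis. A picture is of the moment at which its call begins: read the wrist's pose just before it. get_calibration takes no time and is no camera call; for the wrist camera it gives the pose at the moment of the call.
- ctrl.sign_off(): hands the job in, once; it reports no verdict.
The state is a dict: "time": time; "qpos": joint angles; "dq": joint speeds; "joint_efforts": joint torques, N m; "eef_pos": TCP position; "tcp_rot": TCP orientation; "contact_force": force on the tool from outside, world axes, zero at the start; "wrist_torque": the same for the moment, N m; "opening": opening from 0.0 (shut) to 1.0 (fully open).
Only numpy, scipy, OpenCV 4.12 (cv2) and the standard library are available. Lean on these libraries where they do the work, as an engineer would, in place of code of your own. Each camera call takes 0.05 s, during which the arm holds its last target. There are 200 camera calls.

## Task

The flat metal blank lying on the raised ledge must show its edge for deburring. With the fingertips, push the end stop back, away from the robot, as far as it goes; then push the blank along the ledge, past the place where the stop stood, until about a third of its length hangs over that end, and leave it lying flat there. Only push: do not grip or lift the blank, and leave the loose things round the stand alone.

Things in the scene. Friction and masses are not known exactly. Their poses are not given: they have to be found in the camera images.
- stand: Grey bench stand, fixed: a ledge 300 mm long (its y), 92 mm across (its x), top 45 mm above the bench. Origin: centre of its underside. x points away from the robot (turned up to 0.25 rad), y left along the ledge, z up. The blank's channel, 78 mm wide and open at both ends, runs between a rear fence (x +39 to +47 mm, 14 mm above the ledge) and a front lip (x -39 to -46 mm, 4 mm high).
- ledge_end (a point): Middle of the ledge's top edge at the -y (right) end, over which the blank is to hang: 150 mm from the stand's centre, at the ledge's height, 45 mm above the bench. Axes as the stand's. Beyond it the stop's rail crosses at y = -150 to -168 mm, x = -46 to +119 mm of the stand, its top 17 mm below the ledge.
- end_stop (a joint): Slide of the end stop, in m: 0 = before the middle of the channel, blocking the blank; grows as the stop is pushed back along the stand's +x (away from the robot) to its limit 0.065, where it is clear of the channel. It starts between 0 and 0.012, stays where it is left and takes about 1.5 N, a little more at speed.
- stop_near_face (a point): Point on the end stop's near face (towards the robot, square to the stand's x): middle of its width, 20 mm above the ledge's level. The stop is an upright steel tab, 30 mm along the stand's x and 14 mm along its y (centred 10 mm beyond the ledge's end), its top 36 mm above the ledge's level; its foot, 40 x 18 mm, stays below that level.
- blank: Loose flat aluminium blank, 120 mm long (its y, along the ledge), 70 mm wide (x), 6 mm thick, with a 10 mm through hole near each end, about 0.14 kg. Origin: centre of its underside; axes as the stand's.
- blank_lead (a point): Middle of the blank's leading end face (the -y end, towards the stop), half-way up its thickness, 60 mm from the blank's centre.
- blank_trail (a point): Middle of the blank's trailing end face (the +y end, the one to push on), half-way up its thickness (3 mm above the ledge), 60 mm from the blank's centre.
- cast_foot: Bystander, loose on the bench: small dark grey casting, 38 x 45 x 50 mm high. Origin: centre of its underside. To be left alone.
- bolt: Bystander, loose on the bench: dark hexagon-head bolt standing on its head, 19 mm across, 41 mm high. Origin: centre of its underside. To be left alone.
- side_cutters: Bystander, loose on the bench: side cutters with red handles, 142 mm long, lying. Origin: centre of its underside. To be left alone.

How it is judged:
On the way, in this order (a step that is already met when the one before it is completed fails the run):
1. the end stop is pushed back out of the channel (value of joint end_stop above 0.056 m), for 0.2 s.
2. the blank hangs about a third of its length over the ledge's end (y of blank_lead in the frame of stand between -0.202 and -0.178 m and angle between blank's own z axis and vertical below 0.08 rad and z of blank_lead in the frame of stand between 0.042 and 0.056 m), for 0.2 s.
At the end, for the whole second after the job is handed in: The end stop is back (joint over 0.055 of 0.065 m); the blank lies flat (within 0.08 rad) at rest on the ledge in its channel, its leading end 28 to 52 mm beyond the ledge's end (a third is 40 mm) (all of step 2 and value of joint end_stop above 0.055 m and linear speed of blank below 0.01 m/s and angular speed of blank below 0.1 rad/s); the robot touches nothing.
It fails at once if the blank is lifted, tipped or pushed off the ledge (z of blank in the frame of stand above 0.058 m or z of blank in the frame of stand below 0.035 m or angle between blank's own z axis and vertical above 0.3 rad).
It fails at once if a bystander is moved more than 20 mm (distance of any of cast_foot, bolt, side_cutters from where it was at the start of the episode above 0.02 m).
It also fails if it takes over 51 s, if anything falls off the work surface, if the arm or the gripper's body presses on something with over 40 N, if the wrist force passes 120 N, or if a joint passes its speed limit or range.

## Working session

There is one attempt and no reset: what is moved stays moved. The work goes in short steps, Python scripts to look and compute and a tool call to move; the robot and the scene stay as the last step left them, time stands still between calls to the robot, and variables do not carry over. Pictures are saved under pics/ and viewed, about 8 in all and at most 12, crops included, and the job is handed in when it is done.

Besides the shell and the picture viewer there is one more tool, called as a command line: name --argument value ..., lists and objects as JSON in quotes. apply_moves: Moves the arm, as the interface text tells. Its arguments: {"type":"object","properties":{"moves":{"type":"array","items":{"type":"array","items":{"type":"array","items":{"type":"number"}}}},"force":{"type":"number"}},"required":["moves"]}

```bash
mkdir -p pics
python3 - <<'E'
from plant import ctrl
import cv2
for n in("scene","top"):
    cv2.imwrite(f"pics/{n}0.png",ctrl.read_camera(n)[:,:,::-1]); c=ctrl.get_calibration(n)
    print(n,c)
s=ctrl.get_state();print(s)
E
```

```text
scene {'camera_matrix': array([[494.95531317,   0.        , 319.68361989],
       [  0.        , 494.95531317, 206.98208889],
       [  0.        ,   0.        ,   1.        ]]), 'cam_to_world': array([[-0.97819009,  0.17081468, -0.11817989,  0.46934142],
       [-0.2075346 , -0.8272313 ,  0.52212811,  0.57629481],
       [-0.00857496,  0.53526696,  0.84463942,  1.0528139 ],
       [ 0.        ,  0.        ,  0.        ,  1.        ]])}
top {'camera_matrix': array([[466.20622726,   0.        , 311.37540155],
       [  0.        , 466.20622726, 200.96874029],
       [  0.        ,   0.        ,   1.        ]]), 'cam_to_world': array([[-0.1109201 ,  0.97208657, -0.20674725,  0.40303558],
       [-0.99381722, -0.10746538,  0.02790197,  0.00574132],
       [ 0.00490496,  0.20856386,  0.97799645,  1.0612343 ],
       [ 0.        ,  0.        ,  0.        ,  1.        ]])}
{'time': 0.1, 'qpos': array([ 1.15502027e+00,  2.87116768e-01,  1.57809372e+00,  6.04552114e-06,
        1.27861877e+00, -1.50018716e-01]), 'dq': array([-0.00036556, -0.00298832, -0.00223077, -0.00102085,  0.00212457,
        0.00050189]), 'joint_efforts': array([ 6.39746522e-04, -4.07298231e+01, -2.93698704e+01, -1.24372928e-04,
        3.35104167e-03,  4.67991606e-05]), 'eef_pos': array([0.17700899, 0.65072996, 0.23002487]), 'tcp_rot': array([ 1.32488767e-01,  9.91183876e-01, -1.07304072e-03, -3.14939871e-04]), 'contact_force': array([-1.04344006, -0.05424116, -0.33378505]), 'wrist_torque': array([-0.02118316, -0.00709416,  0.00883408]), 'opening': 0.9976417160946003}
```

View pics/scene0.png

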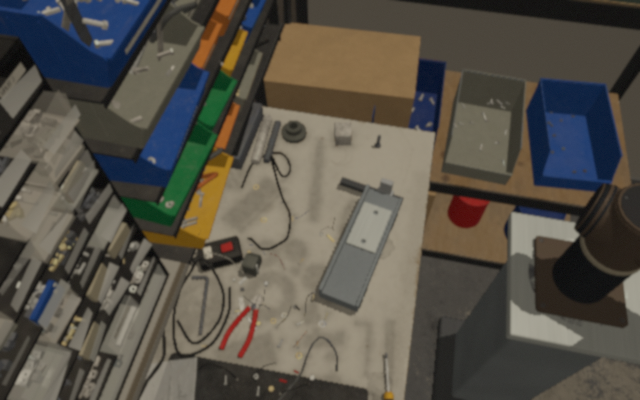

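View pics/top0.png

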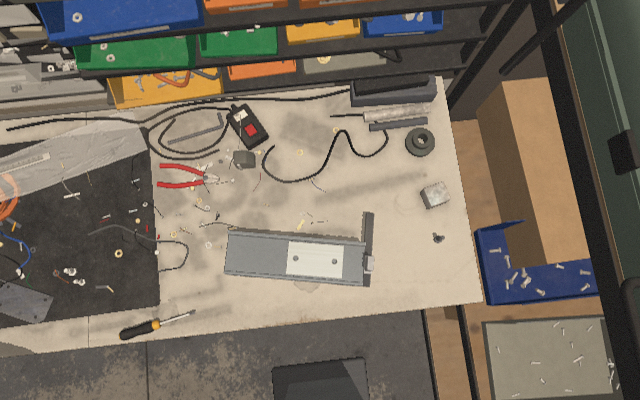

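The scene view shows the stand with the blank at about (365,230) and the stop at (385,187). The top view has the ledge from (225,255) to (365,262), the blank's leading end at about (340,262) and the stop at (369,263). The bystanders (bolt, casting, cutters) are well away. I'll zoom in for accurate corners.

Run:
```python
import cv2
a=cv2.imread("pics/top0.png")[200:300,215:395];cv2.imwrite("pics/topz.png",cv2.resize(a,None,fx=4.4,fy=4.4,interpolation=cv2.INTER_CUBIC))
```

```text
(no output)
```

View pics/topz.png

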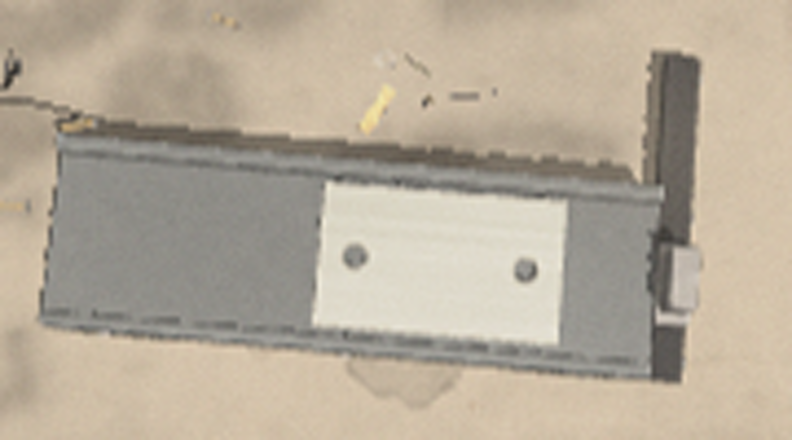

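The zoom shows the ledge corners at (41,323), (651,377), (62,135) and (662,186). The blank's top corners are (326,183), (567,201), (557,343) and (313,324), and the stop's top face spans (671,245)–(698,308). I'll fit the stand pose, blank offset and stop slide to these.

```bash
cat > h.py <<'E'
from plant import ctrl
import numpy as np
from scipy.optimize import least_squares
def proj(P,c):
    T=np.linalg.inv(c["cam_to_world"]);p=P@T[:3,:3].T+T[:3,3];K=c["camera_matrix"]
    return np.c_[K[0,0]*p[:,0]/-p[:,2]+K[0,2],K[1,1]*-p[:,1]/-p[:,2]+K[1,2]]
def w(p,P):
    c,s=np.cos(p[2]),np.sin(p[2]);P=np.asarray(P,float)
    return np.c_[p[0]+c*P[:,0]-s*P[:,1],p[1]+s*P[:,0]+c*P[:,1],P[:,2]]
E
python3 - <<'E'
from h import *
z=lambda L:np.array(L)/4.4+[214.6,199.6]
px=z([(41,325),(651,378),(62,135),(662,187),(326,183),(567,201),(557,343),(313,324),(671,244),(699,247),(697,309),(668,307)])
c=ctrl.get_calibration("top")
def pts(p):
    b,bx,s=p[3:6]
    return [(-.046,.15,.049),(-.046,-.15,.049),(.047,.15,.059),(.047,-.15,.059),
    (bx+.035,b+.06,.051),(bx+.035,b-.06,.051),(bx-.035,b-.06,.051),(bx-.035,b+.06,.051),
    (s+.015,-.153,.081),(s+.015,-.167,.081),(s-.015,-.167,.081),(s-.015,-.153,.081)]
f=lambda p:(proj(w(p,pts(p)),c)-px).ravel()
r=least_squares(f,[.3,0,0,0,0,0],loss='soft_l1');p=r.x
print(p.round(4),np.degrees(p[2]));print(r.fun.reshape(-1,2).round(1).tolist() if 0 else f(p).reshape(-1,2).round(1).tolist())
print("corners",w(p,[(0,-.15,.045),(p[5]-.015,-.16,.065),(0,p[3]+.06,.048),(-.015,.15,.045)]).round(4))
E
```

```text
[ 0.4954  0.0271 -0.1949 -0.0438  0.0012  0.0015] -11.164765150944802
[[-0.9, 0.2], [-0.1, 0.0], [-1.3, -0.1], [0.5, -0.3], [-0.1, -0.4], [0.1, 0.1], [0.2, 0.4], [-0.2, -0.1], [0.3, -0.0], [0.6, -0.1], [0.2, 0.2], [0.1, 0.0]]
corners [[ 0.4664 -0.1201  0.045 ]
 [ 0.4512 -0.1273  0.065 ]
 [ 0.4985  0.043   0.048 ]
 [ 0.5097  0.1772  0.045 ]]
```

The fit is within about 1 px. The stand is at (0.495, 0.027) with yaw -11.2°, the blank's lead end is at y=-0.104, and the stop is at 0.0015. With the tool aligned to the stand, a stand shift is (-tx, ty, -tz). I'll shut the fingers and travel, avoiding the inner reach limit.

apply_moves --moves '[[[0, 0, 0, 0, 0, -4.06, 1], [-0.036, -0.0333, 0, 0, 0, 0, 1], [-0.036, -0.0333, 0, 0, 0, 0, 1], [-0.036, -0.0333, 0, 0, 0, 0, 1], [-0.036, -0.0333, 0, 0, 0, 0, 1], [-0.036, -0.0333, 0, 0, 0, 0, 1], [-0.036, -0.0333, 0, 0, 0, 0, 1], [-0.036, -0.0333, 0, 0, 0, 0, 1], [-0.036, -0.0333, 0, 0, 0, 0, 1], [-0.036, -0.0333, 0, 0, 0, 0, 1], [-0.036, -0.0333, 0, 0, 0, 0, 1], [-0.036, -0.0333, 0, 0, 0, 0, 1]]]'

```text
time: 1.3
eef_pos: [0.4978, 0.2078, 0.2234]
tcp_rot: [0.09, 0.996, -0.004, -0.003]
contact_force: [1.0, 1.0, 0.2]
opening: -0.004
```

```bash
cat >> h.py <<'E'
STAND=np.array([.4954,.0271,-.1949])
def st():
    s=ctrl.get_state();d=s["eef_pos"]-[STAND[0],STAND[1],0];c,n=np.cos(STAND[2]),np.sin(STAND[2])
    q=s["tcp_rot"];yaw=2*np.degrees(np.arctan2(q[1],q[0]))
    print("t",s["time"].__round__(2),"stand xyz",np.round([c*d[0]+n*d[1],-n*d[0]+c*d[1],d[2]],4),"turn z by",round(yaw-168.83,2),"F",s["contact_force"].round(1),"q",s["tcp_rot"].round(3),"op",round(s["opening"],2),"j6",s["qpos"].round(2))
E
python3 -c "from h import *;st()"
```

```text
t 1.3 stand xyz [-0.0327  0.1778  0.2234] turn z by 0.88 F [1.  1.  0.2] q [ 0.09   0.996 -0.004 -0.003] op -0.0 j6 [ 0.21 -0.    1.91 -0.01  1.24 -1.18]
```

apply_moves --moves '[[[0.002, -0.048, 0, 0, 0, 0.88, 1], [0.002, -0.048, 0, 0, 0, 0, 1], [0.002, -0.048, 0, 0, 0, 0, 1], [0.002, -0.048, 0, 0, 0, 0, 1], [0.002, -0.048, 0, 0, 0, 0, 1], [0.002, -0.048, 0.02, 0, 0, 0, 1], [0.002, -0.045, 0.02, 0, 0, 0, 1], [0, -0.01, 0.02, 0, 0, 0, 1], [0, 0, 0.02, 0, 0, 0, 1], [0, 0, 0, 0, 0, 0, 1]]]'

```text
time: 2.3
eef_pos: [0.4143, -0.1416, 0.1436]
tcp_rot: [0.103, 0.995, -0.006, -0.003]
contact_force: [-0.4, 0.5, -0.7]
opening: -0.005
```

```bash
python3 -c "from h import *;st()"
```

```text
t 2.3 stand xyz [-0.0468 -0.1812  0.1436] turn z by -0.66 F [-0.4  0.5 -0.7] q [ 0.103  0.995 -0.006 -0.003] op -0.01 j6 [-0.55 -0.16  2.21 -0.01  1.09 -1.91]
```

apply_moves --moves '[[[0, 0.019, 0, 0, 0, -0.66, 1], [0, 0.002, 0, 0, 0, 0, 1], [0, 0, 0.025, 0, 0, 0, 1], [0, 0, 0.025, 0, 0, 0, 1], [0, 0, 0.022, 0, 0, 0, 1], [0, 0, 0.005, 0, 0, 0, 1], [0, 0, 0, 0, 0, 0, 1]]]'

```text
time: 3.0
eef_pos: [0.4227, -0.1226, 0.0706]
tcp_rot: [0.095, 0.995, -0.008, 0.001]
contact_force: [0.3, -0.1, 0.6]
opening: -0.001
```

Run:
```python
from h import *;st()
import cv2
I=ctrl.read_camera("top")[:,:,::-1];cv2.imwrite("pics/t1.png",cv2.resize(I[170:320,195:420],None,fx=3.5,fy=3.5,interpolation=cv2.INTER_CUBIC))
```

```text
t 3.0 stand xyz [-0.0423 -0.1609  0.0706] turn z by 0.32 F [ 0.3 -0.1  0.6] q [ 0.095  0.995 -0.008  0.001] op -0.0 j6 [-0.51 -0.04  2.26 -0.02  0.91 -1.88]
```

View pics/t1.png

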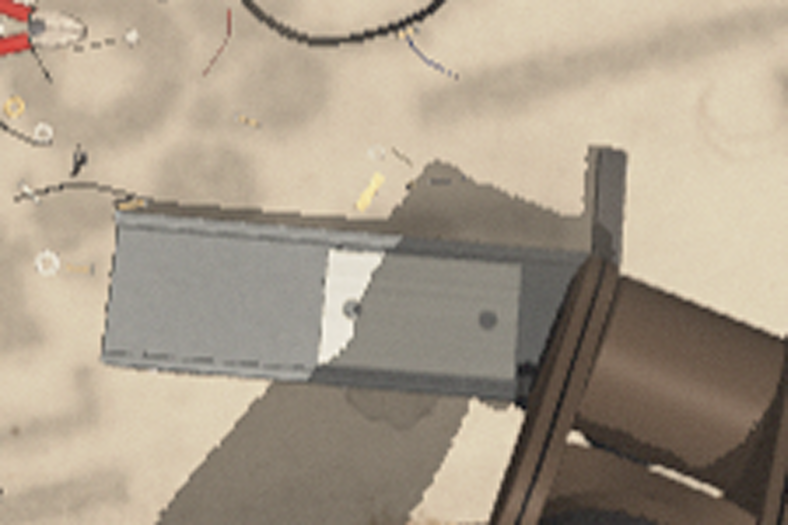

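The arm hides the stop, and the blank is unmoved. The pose matches the plan, so I'll push along stand +x.

apply_moves --moves '[[[-0.006, 0, 0.004, 0, 0, 0.3, 1], [-0.006, 0, 0, 0, 0, 0, 1], [-0.006, 0, 0, 0, 0, 0, 1], [-0.006, 0, 0, 0, 0, 0, 1], [-0.006, 0, 0, 0, 0, 0, 1], [-0.006, 0, 0, 0, 0, 0, 1], [-0.006, 0, 0, 0, 0, 0, 1], [-0.006, 0, 0, 0, 0, 0, 1], [-0.006, 0, 0, 0, 0, 0, 1], [-0.006, 0, 0, 0, 0, 0, 1]]]'

```text
time: 4.05
eef_pos: [0.4872, -0.136, 0.07]
tcp_rot: [0.097, 0.995, -0.009, 0.002]
contact_force: [-2.1, -0.7, -0.1]
opening: -0.0
```

```bash
python3 -c "from h import *;st()"
```

```text
t 4.05 stand xyz [ 0.0236 -0.1616  0.07  ] turn z by 0.05 F [-2.1 -0.7 -0.1] q [ 0.097  0.995 -0.009  0.002] op -0.0 j6 [-0.46  0.11  2.11 -0.02  0.91 -1.83]
```

Contact force is about 2 N, so the stop is moving. About 15 mm is left to the limit.

apply_moves --moves '[[[-0.005, 0, 0, 0, 0, 0, 1], [-0.004, 0, 0, 0, 0, 0, 1], [-0.003, 0, 0, 0, 0, 0, 1], [-0.002, 0, 0, 0, 0, 0, 1]]]'

```text
time: 4.45
eef_pos: [0.5025, -0.139, 0.07]
tcp_rot: [0.097, 0.995, -0.009, 0.001]
contact_force: [-5.9, 0.3, 2.8]
opening: 0.003
```

```bash
python3 -c "from h import *;st()"
```

```text
t 4.45 stand xyz [ 0.0392 -0.1616  0.07  ] turn z by 0.06 F [-5.9  0.3  2.8] q [ 0.097  0.995 -0.009  0.001] op 0.0 j6 [-0.46  0.14  2.07 -0.02  0.92 -1.82]
```

apply_moves --moves '[[[-0.002, 0, 0, 0, 0, 0, 1], [-0.002, 0, 0, 0, 0, 0, 1], [0, 0, 0, 0, 0, 0, 1]]]'

```text
time: 4.75
eef_pos: [0.5022, -0.1389, 0.07]
tcp_rot: [0.096, 0.995, -0.008, -0.006]
contact_force: [-1.0, -0.1, -0.8]
opening: -0.002
```

```bash
python3 -c "from h import *;st()"
```

```text
t 4.75 stand xyz [ 0.0388 -0.1615  0.07  ] turn z by 0.16 F [-1.  -0.1 -0.8] q [ 0.096  0.995 -0.008 -0.006] op -0.0 j6 [-0.45  0.15  2.06 -0.02  0.94 -1.82]
```

The stop is at its limit: no further travel under 6 N, and the TCP x agrees with 0.065. I'll back off, lift and go behind the blank.

apply_moves --moves '[[[0.015, 0, 0, 0, 0, 0, 1], [0.015, 0, 0, 0, 0, 0, 1], [0, 0, -0.03, 0, 0, 0, 1], [0, 0, -0.03, 0, 0, 0, 1], [0, 0.03, -0.01, 0, 0, 0, 1], [0, 0.048, 0, 0, 0, 0, 1], [0, 0.048, 0, 0, 0, 0, 1], [0, 0.048, 0, 0, 0, 0, 1], [0, 0.048, 0, 0, 0, 0, 1], [0, 0.01, 0, 0, 0, 0, 1], [0, 0, 0, 0, 0, 0, 1]]]'

```text
time: 5.85
eef_pos: [0.5306, 0.1025, 0.1468]
tcp_rot: [0.099, 0.995, -0.007, 0.013]
contact_force: [-0.1, -0.8, 0.6]
opening: -0.003
```

```bash
cat >> h.py <<'E'
from scipy.spatial.transform import Rotation as R
def rot():
    ux=np.array([np.cos(STAND[2]),np.sin(STAND[2]),0]);uy=np.array([-ux[1],ux[0],0])
    D=R.from_matrix(np.c_[-ux,uy,[0,0,-1]])
    print("rotvec deg",(R.from_quat(ctrl.get_state()["tcp_rot"]).inv()*D).as_rotvec(degrees=True).round(2))
E
python3 -c "from h import *;st();rot()"
```

```text
t 5.85 stand xyz [0.0199 0.0808 0.1468] turn z by -0.24 F [-0.1 -0.8  0.6] q [ 0.099  0.995 -0.007  0.013] op -0.0 j6 [ 0.01  0.07  1.99 -0.02  1.06 -1.35]
rotvec deg [-0.7   1.56 -0.25]
```

apply_moves --moves '[[[0.019, -0.01, 0, -0.7, 1.56, -0.25, 1], [0, 0, 0, 0, 0, 0, 1], [0, 0, 0.03, 0, 0, 0, 1], [0, 0, 0.03, 0, 0, 0, 1], [0, 0, 0.02, 0, 0, 0, 1], [0, 0, 0.004, 0, 0, 0, 1], [0, 0, 0, 0, 0, 0, 1], [0, 0, 0, 0, 0, 0, 1]]]'

```text
time: 6.65
eef_pos: [0.5173, 0.0887, 0.0644]
tcp_rot: [0.103, 0.995, 0.0, 0.009]
contact_force: [0.1, -0.2, 0.0]
opening: -0.004
```

Run:
```python
from h import *;st();rot()
import cv2
I=ctrl.read_camera("top")[:,:,::-1];cv2.imwrite("pics/t2.png",cv2.resize(I[170:320,195:420],None,fx=3.5,fy=3.5,interpolation=cv2.INTER_CUBIC))
```

```text
t 6.65 stand xyz [0.0095 0.0646 0.0644] turn z by -0.62 F [ 0.1 -0.2  0. ] q [0.103 0.995 0.    0.009] op -0.0 j6 [-0.02  0.16  2.07 -0.    0.9  -1.39]
rotvec deg [ 0.1   0.98 -0.63]
```

View pics/t2.png

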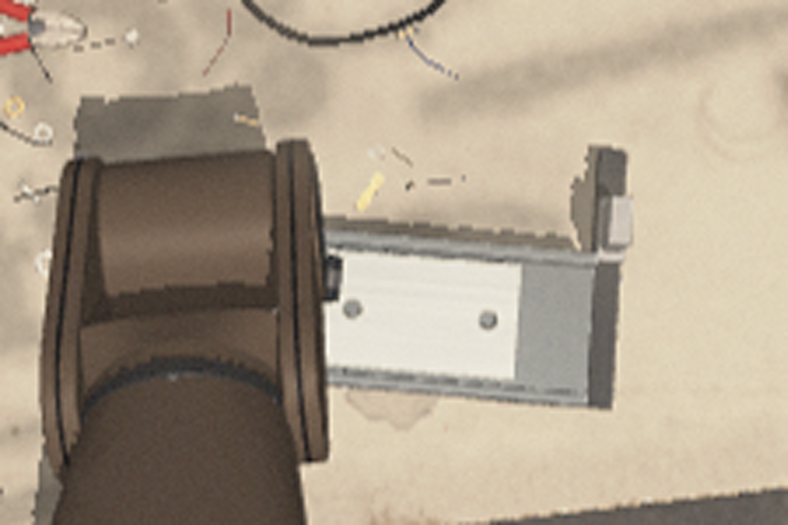

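The stop is now back beyond the fence, with its top at (620,222), so the channel end is clear. The blank is unmoved, its lead end at (518,322). Now I'll centre and descend behind it.

apply_moves --moves '[[[0.009, 0, 0, 0.1, 1.0, -0.63, 1], [0, 0, 0.006, 0, 0, 0, 1], [0, 0, 0.006, 0, 0, 0, 1], [0, 0, 0.003, 0, 0, 0, 1], [0, 0, 0, 0, 0, 0, 1]]]'

```text
time: 7.2
eef_pos: [0.5103, 0.0908, 0.0517]
tcp_rot: [0.097, 0.995, 0.0, 0.003]
contact_force: [0.7, 0.4, 0.2]
opening: -0.0
```

Run:
```python
from h import *;st();rot()
```

```text
t 7.2 stand xyz [0.0023 0.0654 0.0517] turn z by 0.09 F [0.7 0.4 0.2] q [0.097 0.995 0.    0.003] op -0.0 j6 [-0.02  0.17  2.08  0.    0.89 -1.4 ]
rotvec deg [0.06 0.32 0.09]
```

apply_moves --moves '[[[0, 0, 0.003, 0, 0.3, 0, 1], [0, 0, 0.001, 0, 0, 0, 1], [0, -0.008, 0, 0, 0, 0, 1], [0, -0.008, 0, 0, 0, 0, 1], [0, -0.008, 0, 0, 0, 0, 1], [0, 0, 0, 0, 0, 0, 1]]]'

```text
time: 7.8
eef_pos: [0.5054, 0.0652, 0.0472]
tcp_rot: [0.096, 0.995, 0.0, -0.0]
contact_force: [0.1, 0.2, -0.3]
opening: -0.002
```

Run:
```python
from h import *;st();rot()
```

```text
t 7.8 stand xyz [0.0024 0.0393 0.0472] turn z by 0.12 F [ 0.1  0.2 -0.3] q [ 0.096  0.995  0.    -0.   ] op -0.0 j6 [-0.07  0.16  2.1   0.    0.88 -1.45]
rotvec deg [ 0.04 -0.02  0.12]
```

apply_moves --moves '[[[0, -0.006, 0, 0, 0, 0, 1], [0, -0.006, 0, 0, 0, 0, 1], [0, -0.006, 0, 0, 0, 0, 1], [0, -0.006, 0, 0, 0, 0, 1], [0, -0.006, 0, 0, 0, 0, 1], [0, -0.006, 0, 0, 0, 0, 1]]]'

```text
time: 8.4
eef_pos: [0.498, 0.0272, 0.0474]
tcp_rot: [0.097, 0.995, 0.001, 0.0]
contact_force: [-0.1, 0.2, -0.5]
opening: -0.004
```

Run:
```python
from h import *;st();rot()
```

```text
t 8.4 stand xyz [0.0026 0.0006 0.0474] turn z by 0.08 F [-0.1  0.2 -0.5] q [0.097 0.995 0.001 0.   ] op -0.0 j6 [-0.15  0.14  2.13  0.    0.88 -1.53]
rotvec deg [0.1  0.02 0.08]
```

The force is too small to tell whether the blank is moving or being ridden over, so I'll look.

Run:
```python
from h import *
import cv2
I=ctrl.read_camera("top")[:,:,::-1];cv2.imwrite("pics/t3.png",cv2.resize(I[200:300,215:395],None,fx=4.4,fy=4.4,interpolation=cv2.INTER_CUBIC))
```

```text
(no output)
```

View pics/t3.png

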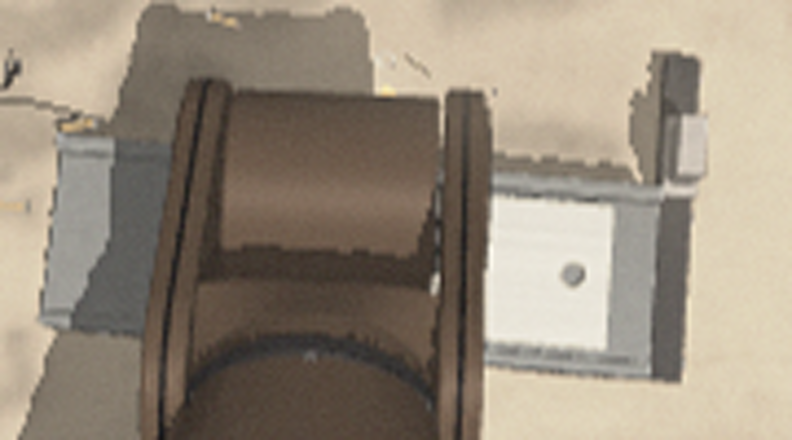

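The blank has slid 47 px (about 23.4 mm), so the lead end is at -0.127 and the tip half-thickness is about 8 mm. The final TCP y should be -0.062.

apply_moves --moves '[[[0, -0.006, 0, 0, 0, 0, 1], [0, -0.006, 0, 0, 0, 0, 1], [0, -0.006, 0, 0, 0, 0, 1], [0, -0.006, 0, 0, 0, 0, 1], [0, -0.006, 0, 0, 0, 0, 1], [0, -0.005, 0, 0, 0, 0, 1], [0, -0.005, 0, 0, 0, 0, 1], [0, -0.004, 0, 0, 0, 0, 1], [0, -0.003, 0, 0, 0, 0, 1], [0, 0, 0, 0, 0, 0, 1]]]'

```text
time: 9.45
eef_pos: [0.4881, -0.0241, 0.0474]
tcp_rot: [0.097, 0.995, 0.001, 0.0]
contact_force: [-0.4, 0.4, 0.5]
opening: -0.002
```

Run:
```python
from h import *;st();rot()
import cv2
I=ctrl.read_camera("top")[:,:,::-1];cv2.imwrite("pics/t4.png",cv2.resize(I[200:300,215:395],None,fx=4.4,fy=4.4,interpolation=cv2.INTER_CUBIC))
```

```text
t 9.45 stand xyz [ 0.0027 -0.0516  0.0474] turn z by 0.03 F [-0.4  0.4  0.5] q [0.097 0.995 0.001 0.   ] op -0.0 j6 [-0.26  0.12  2.15  0.    0.87 -1.64]
rotvec deg [0.08 0.02 0.03]
```

View pics/t4.png

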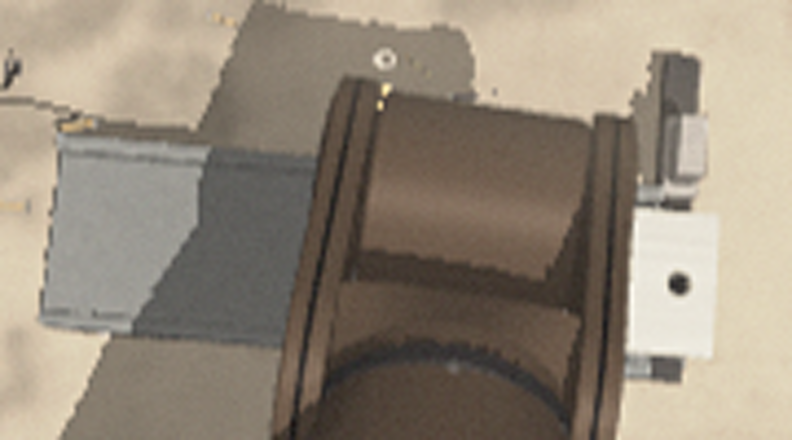

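The overhanging corners are at (718,213) and (713,357), so the lead end is at about -0.180, and the TCP agrees. It needs about 10 mm more.

apply_moves --moves '[[[0, -0.004, 0, 0, 0, 0, 1], [0, -0.004, 0, 0, 0, 0, 1], [0, -0.002, 0, 0, 0, 0, 1], [0, 0, 0, 0, 0, 0, 1]]]'

```text
time: 9.9
eef_pos: [0.4861, -0.0342, 0.0474]
tcp_rot: [0.097, 0.995, 0.001, 0.0]
contact_force: [0.5, 0.7, -0.7]
opening: -0.002
```

Run:
```python
from h import *;st()
```

```text
t 9.9 stand xyz [ 0.0027 -0.0619  0.0474] turn z by 0.08 F [ 0.5  0.7 -0.7] q [0.097 0.995 0.001 0.   ] op -0.0 j6 [-0.28  0.12  2.15  0.    0.87 -1.66]
```

TCP y = -0.062 as planned. I'll back off along +y, lift, move clear and check.

apply_moves --moves '[[[0, 0.01, 0, 0, 0, 0, 1], [0, 0.02, 0, 0, 0, 0, 1], [0, 0.02, -0.02, 0, 0, 0, 1], [0, 0.02, -0.04, 0, 0, 0, 1], [0, 0.045, -0.02, 0, 0, 0, 1], [0, 0.045, 0, 0, 0, 0, 1], [0, 0.045, 0, 0, 0, 0, 1], [0, 0.045, 0, 0, 0, 0, 1], [0, 0, 0, 0, 0, 0, 1], [0, 0, 0, 0, 0, 0, 1]]]'

```text
time: 10.9
eef_pos: [0.536, 0.226, 0.1321]
tcp_rot: [0.097, 0.995, 0.002, 0.002]
contact_force: [-0.5, 0.8, 0.3]
opening: -0.001
```

Run:
```python
from h import *;st()
import cv2
I=ctrl.read_camera("top")[:,:,::-1];cv2.imwrite("pics/t5.png",cv2.resize(I[200:300,215:395],None,fx=4.4,fy=4.4,interpolation=cv2.INTER_CUBIC))
```

```text
t 10.9 stand xyz [0.0013 0.203  0.1321] turn z by 0.06 F [-0.5  0.8  0.3] q [0.097 0.995 0.002 0.002] op -0.0 j6 [ 0.22  0.18  1.89  0.    1.06 -1.15]
```

View pics/t5.png

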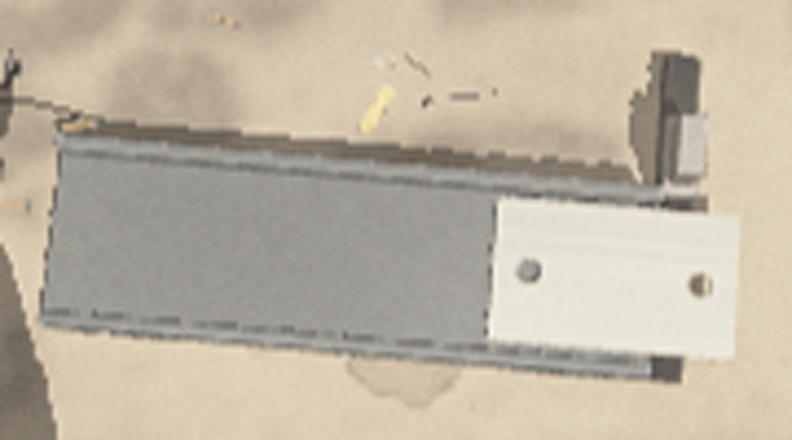

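The blank's corners are (497,198), (740,216), (735,358) and (487,341), and the stop's top is (681,115)–(706,180). I'll run the fit on these and hand in if it agrees.

Run:
```python
from h import *
z=lambda L:np.array(L)/4.4+[214.6,199.6]
px=z([(497,198),(740,216),(735,358),(487,341),(681,114),(708,117),(705,180),(678,178)]);c=ctrl.get_calibration("top")
def pts(p):
    b,x,s,a=p; B=w([x,b,a],[(.035,.06,.051),(.035,-.06,.051),(-.035,-.06,.051),(-.035,.06,.051)])
    return np.r_[B,[(s+.015,-.153,.081),(s+.015,-.167,.081),(s-.015,-.167,.081),(s-.015,-.153,.081)]]
f=lambda p:(proj(w(STAND,pts(p)),c)-px).ravel()
p=least_squares(f,[0]*4,loss='soft_l1').x
print("lead y",p[0]-.06,"x",p[1],"stop",p[2],"yaw",p[3],abs(f(p)).max())
if -.197<p[0]-.06<-.183 and p[2]>.059: print(ctrl.sign_off())
```

```text
lead y -0.18936138186675472 x 0.0008228550813437398 stop 0.06383881659656099 yaw 0.012853291065305224 0.4151275167386075
the job is handed in; nothing more can be done
None
```

The job is handed in. I pushed the end stop back with the shut fingertips until it would go no further. I then pushed the blank's trailing end along the channel and drew the arm clear.

The last top-camera fit, taken just before hand-in, agreed to within 0.5 px:

- **Blank:** its leading end is at y = -0.189 m, about 39 mm past the ledge's end. It lies in its channel and looked flat, with about 0.7° of turn. I did not measure its tilt separately.
- **End stop:** it reads about 0.064 of 0.065 m.
- **Robot:** it is off everything, about 13 cm above the bench. Its contact readings never passed about 7 N and were back to noise at the end.
- **Bystanders:** the arm did not go near them, but I did not measure their positions again.

The robot's clock read about 11 s, well under the 51 s limit. No check failed or disagreed.

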